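Index the drilling jig to its next station and clamp it

TASK

The turntable of the drilling jig was left standing between two stations: turn it on anticlockwise (seen from above) by its spokes until the spring catch snaps into the next notch, without carrying it past that notch. Draw it gently back until it bears firmly on the catch, without straining the catch, then swing the clamp lever fully over to lock it. Leave everything else on the bench alone.

Things in the scene. Friction and masses are not known exactly. Their poses are not given: they have to be found in the camera images.
- jig: Drill jig: grey cast bed, 16 mm thick, x -135 to 225, y -180 to 210 mm about its origin, the foot of the turntable's upright axis on the bench top. z up; x points to the post of the drill-bush arm. Angles below count anticlockwise from x. At 300 deg, give or take 5.2 deg, stands the catch block: 117 to 157 mm out, top 40 mm high, the catch's pull end reaching 181 mm out. At 110 deg: the clamp.
- bush (a point): Drill bush in the jig's fixed flat arm, over the flange 55 mm out from the axis at 0 deg; this point is its upper face, 121 mm high. The arm (34 mm wide, 104 to 118 mm high) runs out to a post 190 mm from the axis, 118 mm tall.
- turntable (a joint): Turntable angle about the jig's z, rad, growing anticlockwise; starts at 0.30 to 0.55. Stations are 60 deg apart. The next notch's square face meets the catch at 1.046 give or take 0.09: the catch block is bolted down through slots and its exact place is not given, so find it by feel. Turning takes 0.3 to 0.6 N m (3 to 5 N on a spoke), up to 1 N m up a notch's ramp.
- nut (a point): Top of the stud on the turntable's axis, 97 mm high. Below it: forged flange, radius 74, top 80 mm high; faceplate, radius 85, top 70 mm; ratchet plate, radius 105, 18 to 34 mm high.
- spoke (a point): Middle of one of six alike level spokes: 120 mm from the axis, 56 mm high, at 150 deg + turntable angle in the jig's frame (the others every 60 deg). Round steel bar 12 mm thick, bare from 85 to 139 mm out, then a 22 mm ball knob centred 150 mm out.
- catch (a joint): How far the spring catch (8 mm wide bar sliding radially in its block) is pushed out, m: 0 on the floor of a notch, about 0.006 riding on the rim. It drops to 0 in an instant as a notch's square face passes it. Turning on, the ramp behind pushes it out again, 0.4 mm per mm of rim (0.006 after 0.11 rad); turning back, the square face comes up solid on the catch's side.
- stops: Six hardened stop inserts, the notches' square faces, in the turntable's rim 100 mm out, 18 to 34 mm high. Origin on its axis at bench height. Drawn back (clockwise), one bears on the catch: 8 to 18 N back on a spoke at 120 mm is firm. Above 25 N on the catch, steady or as a knock, strains it: come up at about 10 mm/s or slower.
- clamp_lever (a joint): Clamp lever angle, rad: 0 slack, 1.45 at its end stop (fully over, locked), growing clockwise from above; starts at 0 to 0.25. It swings level about an upright stud and stays where left. 0.35 N m to move, rising to 0.6 N m from 1.1 on as the clamp bites (6 to 10 N at 60 mm).
- clamp_pivot (a point): Centre of the lever's hub (radius 17 mm), 190 mm from the turntable's axis at 110 deg in the jig's frame, 56 mm high. A flat clamp bar, top 44 mm high, runs from it in to the ratchet plate's rim.
- lever_grip (a point): Point on the clamp lever's 12 mm round bar, 60 mm from the pivot, 56 mm high; a 26 mm ball knob is centred 83 mm from the pivot. At joint value q the lever points from its pivot to (200 deg - q) in the jig's frame.
- hammer: Bystander: hand hammer with wooden handle, 300 mm long, lying right of the jig. Origin under its middle.
- paste_tin: Bystander: plain metal tin, 70 mm wide, 70 mm high, right of the jig. Origin: centre of its underside.
- spare_flange: Bystander: loose forged ring flange, 148 mm wide, 10 mm thick, lying left of the jig. Origin: centre of its underside.
- spanner: Bystander: open-ended steel spanner, 200 mm long, lying left of the jig. Origin under its middle.

How it is judged:
By the outcome, as a careful person would: the job done as asked, in the order asked, and still so for the second after the job is handed in, with the robot touching nothing.
It also fails if it takes over 70 s, if anything falls off the work surface, if the arm or the gripper's body presses on something with over 40 N, if the wrist force passes 120 N, or if a joint passes its speed limit or range.

ROBOT

A 7-joint arm with a two-finger parallel gripper is mounted at the origin on the work surface. World frame = base frame: x ahead of the robot, y to its left, z up, the work surface at z = 0. Lengths are in m, angles in degrees, forces in N, time in s.
With the tool pointing down it reaches from about 0.4 to 0.925 m from the base axis. Payload 5.6 kg.
Tool frame: the origin (TCP) lies at the very end of the fingers, on their centre line; the grasp point (between the pads) lies ctrl.grip_point_offset behind it (ctrl.grip_point_offset is the distance from the TCP to the grasp point, in m); x points along the fingers, y is the direction in which the jaws open and shut, and the axes are right-handed (so a half turn about x gives the same grasp; the last joint's range is limited). The gripper opens to 85 mm and grips with 20 to 120 N. Pads are 22 mm wide; open, the fingers measure 114 mm over their backs; the gripper's body (76 mm by 85 mm) begins 54 mm behind the grasp point. The pads swing forward as they close: fully open they stand 13 mm farther back than shut.
Start: joints at [-77.349, 26.786, -0.665, 91.828, 0.344, 61.387, -3.226], TCP at [0.17, 0.628, 0.204] pointing down, gripper open.
Joint ranges: [-144.91, 144.91], [-17.63, 115.5], [-89.93, 88.59], [15.96, 139.68], [-74.01, 254.01], [8.47, 105.57], [-167.45, 167.45]. Speed limits (degrees/s): [147.25, 147.25, 180, 180, 180, 180, 180].

INTERFACE

Orientations are given as [roll, pitch, yaw] about the fixed x, y, z axes, in that order (R = Rz(yaw) Ry(pitch) Rx(roll)).
In Python, from workcell import ctrl gives the robot as it stands.
- The arm moves only by the tool play_rows, never from a script. Its argument "moves" is a list that holds one entry, the list of rows, each a list of 4 numbers: the shift along the tool's x, y, z in mm, then the turn about the tool's x in rad. In form: [[[tx, ty, tz, spin], ...]]. A call has 1 to 20 rows; each row shifts and turns the commanded pose from where the row before left it, along the tool's axes as they then stand; what a row does not reach is not made up. A row lasts 1/10 s, in which the tool goes at most 50 mm and 8.59 degrees, less where a joint would pass 70% of its speed; a pose out of reach is approached as far as the arm can. A call with a gripper value outside its range is refused whole. "grip" is the closure, from -1 (fully open) to 1 (shut), set as the call begins (left out, the last holds). The fingers move at their own pace and stop on an object; "force" is the grip in N (left out, the last holds). Time passes only in rows, so rows that do not move let the fingers close. It gives the time, the measured TCP pose, the force and the opening at its end, in the units of the state.
- ctrl.observe(): the state, without advancing time (a new reading comes with each control period).
- ctrl.snapshot(name): name is "scene" or "top" or "wrist"; returns the picture (400x640x3 uint8, red, green, blue); there is no depth.
- ctrl.camera_model(name): a dict with "K" (3x3 intrinsics, pixels), "k1" (the pictures are not rectified: a ray, as slopes to the right and down, at radius r is drawn at 1 + k1 r^2 times it, then the intrinsics apply), "rvec" (rotation vector, rad) and "tvec" (3), from world to camera coordinates, as OpenCV has them; the wrist camera has in their place "tool_from_camera" (4x4, takes a point from camera to tool coordinates, whose origin is the TCP and whose axes are the tool frame's). Camera axes: x right, y down, z forward; pixel columns grow to the right and rows downward; lengths in m; the calibration is good to about 2 mm. A picture is of the moment at which its call begins: read the wrist's pose just before it. camera_model takes no time and is no camera call.
- ctrl.hand_in(): hands the job in, once; it reports no verdict.
Trained networks look in the newest picture that a camera, given by its name, has taken for a name from the list of things; names that differ only in an ending like _2 or _b are one class to them, and where a whole thing is asked for, a point or a joint stands for the part that bears it (a point fixed in the world has none). Each returns a list of dicts, best first, with "score" (0 to 1); they miss things now and then, are a little off and sometimes report something else, mostly with a low value. They report only what shows in the picture. A call takes as long as a camera call.
- ctrl.search_frame(camera, query): "centre" ([x, y, z] in m, in the coordinates of the camera as it stood for that picture, good to about 4 mm: the middle of the surface that is visible of it).
- ctrl.masks_of(camera, query): "region" (400x640 bool, what is visible of it).
- ctrl.pinpoint(camera, query): "centre" ([x, y, z] in m, in the coordinates of the camera as it stood for that picture, good to about 4 mm: a listed point, or the origin of a listed thing).
The state is a dict: "t": time; "q": joint angles; "dq": joint speeds; "tau": joint torques, N m; "eef_pos": TCP position; "orientation": TCP orientation; "force": force on the tool from outside, world axes, zero at the start; "torque": the same for the moment, N m; "finger_gap": finger opening in m.
Only numpy, scipy, OpenCV 4.12 (cv2) and the standard library are available. Lean on these libraries where they do the work, as an engineer would, in place of code of your own. Each camera call takes 0.05 s, during which the arm holds its last target.

## Working session

There is one attempt and no reset: what is moved stays moved. The work goes in short steps, Python scripts to look and compute and a tool call to move; the robot and the scene stay as the last step left them, time stands still between calls to the robot, and variables do not carry over. Pictures are saved under pics/ and viewed, and the job is handed in when it is done.

Besides the shell and the picture viewer there is one more tool, called after "Emit:" in YAML: its name, and indented under it one key for each argument. play_rows: Moves the arm, as the interface text tells. Its arguments: {"type":"object","properties":{"moves":{"type":"array"},"grip":{"type":"number"},"force":{"type":"number"}},"required":["moves"]}

```bash
ls; mkdir -p pics; cat > h.py <<'E'
import numpy as np, cv2
from workcell import ctrl
from scipy.spatial.transform import Rotation as R
def w_from_c(name,st=None):
    m=ctrl.camera_model(name)
    if name=='wrist':
        st=st or ctrl.observe()
        T=np.eye(4);T[:3,:3]=R.from_euler('xyz',st['orientation'],degrees=True).as_matrix();T[:3,3]=st['eef_pos']
        return T@np.array(m['tool_from_camera'])
    T=np.eye(4);T[:3,:3]=cv2.Rodrigues(np.array(m['rvec'],float))[0];T[:3,3]=np.ravel(m['tvec'])
    return np.linalg.inv(T)
def tow(T,p): return (T@np.r_[p,1])[:3]
def px(name,pw,T=None):
    T=w_from_c(name) if T is None else T
    m=ctrl.camera_model(name);p=(np.linalg.inv(T)@np.r_[pw,1])[:3]
    u=p[:2]/p[2];u=u*(1+m['k1']*(u@u));K=np.array(m['K']);return K[:2,:2]@u+K[:2,2]
def ray(name,uv,z,T=None):
    "world point on the plane at height z seen at pixel uv"
    T=w_from_c(name) if T is None else T
    m=ctrl.camera_model(name);K=np.array(m['K'])
    d=np.linalg.solve(K[:2,:2],np.array(uv)-K[:2,2]);u=d.copy()
    for _ in range(20): u=d/(1+m['k1']*(u@u))
    v=T[:3,:3]@np.r_[u,1];o=T[:3,3];return o+v*(z-o[2])/v[2]
def save(img,n): cv2.imwrite('pics/'+n,img[:,:,::-1])
E
python3 - <<'E'
from h import *
print(ctrl.observe(), ctrl.grip_point_offset)
for n in ['scene','top','wrist']:
    T=w_from_c(n); im=ctrl.snapshot(n); save(im,n+'0.png'); print(n,T[:3,3].round(3),T[:3,2].round(2))
    for q in ['jig','bush','nut','spoke','clamp_pivot','lever_grip','stops']:
        print(q,[(round(d['score'],2),tow(T,d['centre']).round(4).tolist()) for d in ctrl.pinpoint(n,q)][:7])
E
```

```text
pics
{'t': 0.0, 'q': array([-77.35031376,  26.83673556,  -0.6656598 ,  91.88113729,
         0.34311823,  61.38716521,  -3.22488904]), 'dq': array([-0.02911186,  0.06995323, -0.07618608,  0.05793676, -0.03236925,
        0.06326268,  0.05461412]), 'tau': array([ 2.48046845e-04, -5.32381618e+01,  2.19696842e-02, -2.51299131e+01,
        1.15582507e-02,  7.71058782e-03,  3.61977141e-05]), 'eef_pos': array([0.16937218, 0.62690979, 0.20282849]), 'orientation': array([ -86.54594167,   89.89695051, -101.66168756]), 'force': array([-0.60060278, -0.96989022, -0.56200779]), 'torque': array([ 0.03867708,  0.00478571, -0.00547686]), 'finger_gap': 0.08529687872903917} 0.0187
scene [ 1.127 -0.523  1.127] [-0.45  0.41 -0.79]
jig [(0.76, [0.5924, -0.0272, -0.0009]), (0.33, [0.6678, -0.4175, -0.0023])]
bush [(0.76, [0.6376, -0.0387, 0.1154]), (0.42, [0.5561, 0.1571, 0.0549])]
nut [(0.74, [0.586, -0.0303, 0.0953]), (0.68, [0.4456, -0.4512, -0.0035])]
spoke [(0.64, [0.4682, 0.0022, 0.0537]), (0.6, [0.6676, -0.413, 0.0016])]
clamp_pivot [(0.59, [0.5535, 0.1569, 0.0554])]
lever_grip [(0.48, [0.4938, 0.1506, 0.0589])]
stops []
top [0.447 0.035 1.164] [ 0.11  0.   -0.99]
jig [(0.66, [0.5877, -0.0266, -0.0005])]
bush [(0.75, [0.6396, -0.0376, 0.1155]), (0.58, [0.4969, 0.1543, 0.0548]), (0.57, [0.4466, -0.4503, 0.0018])]
nut [(0.76, [0.5873, -0.027, 0.091])]
spoke [(0.67, [0.47, 0.0022, 0.0519])]
clamp_pivot [(0.88, [0.5528, 0.1575, 0.0541])]
lever_grip [(0.59, [0.4955, 0.1561, 0.0558]), (0.49, [0.5857, -0.0273, 0.0008])]
stops []
wrist [0.096 0.647 0.374] [ 0.29 -0.08 -0.95]
jig []
bush []
nut []
spoke []
clamp_pivot []
lever_grip []
stops []
```

View pics/scene0.png

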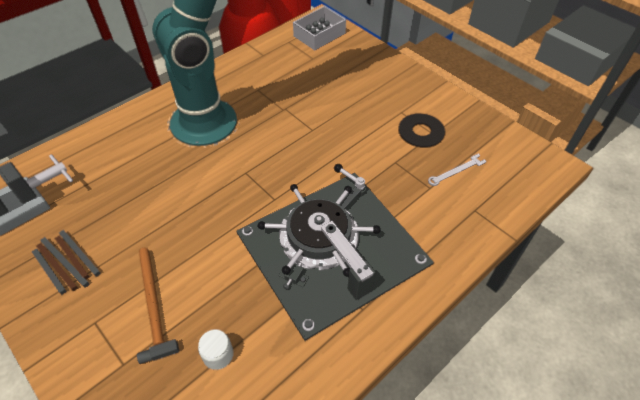

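View pics/top0.png

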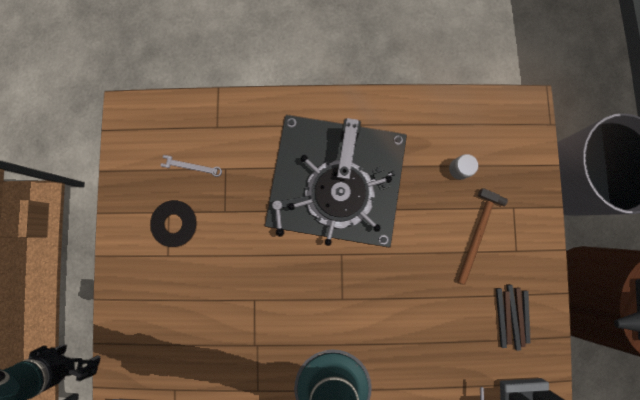

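```bash
python3 - <<'E'
from h import *
s=ctrl.observe();M=R.from_euler('xyz',s['orientation'],degrees=True).as_matrix();print(M.round(3))
print(np.array(ctrl.camera_model('wrist')['tool_from_camera']).round(3))
ax=np.array([.587,-.0275])
for y in (-9.5,-11):
  a=np.radians(y)
  f=lambda r,d,z:np.r_[ax+r*np.array([np.cos(a+np.radians(d)),np.sin(a+np.radians(d))]),z]
  for n in('scene','top'):print(y,n,[px(n,p).round(0).tolist() for p in (f(190,0,.118)*0+f(.19,0,.118),f(.19,110,.056),f(.181,300,.03),np.r_[ax,.097],f(.15,175.6,.056))])
for n in('scene','top'):
  im=ctrl.snapshot(n); u=px(n,np.r_[ax,.05]).astype(int); c=im[u[1]-100:u[1]+100,u[0]-110:u[0]+110]; print(u)
  save(cv2.resize(c,None,fx=3,fy=3,interpolation=cv2.INTER_CUBIC),n+'1.png')
E
```

```text
[[ 0.     0.261  0.965]
 [ 0.     0.965 -0.261]
 [-1.     0.     0.   ]]
[[-0.002 -0.301  0.954 -0.17 ]
 [ 1.    -0.     0.002 -0.001]
 [-0.     0.954  0.301 -0.076]
 [ 0.     0.     0.     1.   ]]
-9.5 scene [[364.0, 269.0], [361.0, 182.0], [286.0, 287.0], [320.0, 218.0], [294.0, 188.0]]
-9.5 top [[351.0, 125.0], [277.0, 205.0], [394.0, 172.0], [341.0, 191.0], [328.0, 242.0]]
-11 scene [[363.0, 270.0], [362.0, 183.0], [284.0, 286.0], [320.0, 218.0], [295.0, 187.0]]
-11 top [[352.0, 125.0], [277.0, 203.0], [395.0, 174.0], [341.0, 191.0], [327.0, 241.0]]
[319 228]
[339 192]
```

View pictures.

View pics/scene1.png

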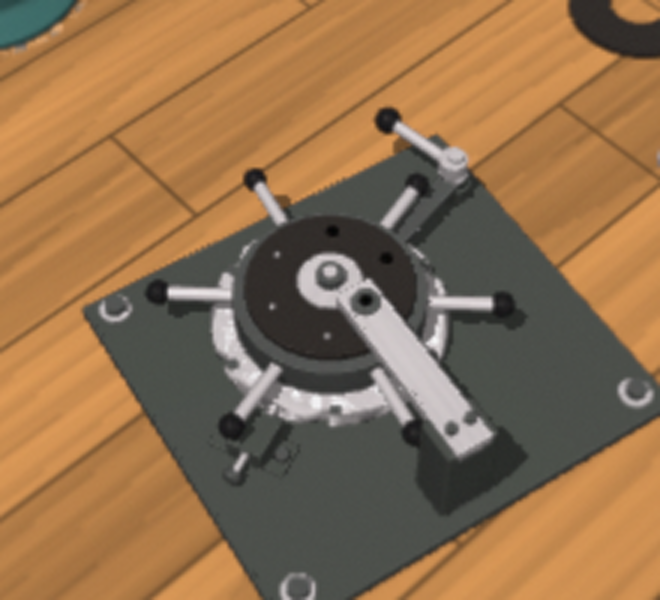

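View pics/top1.png

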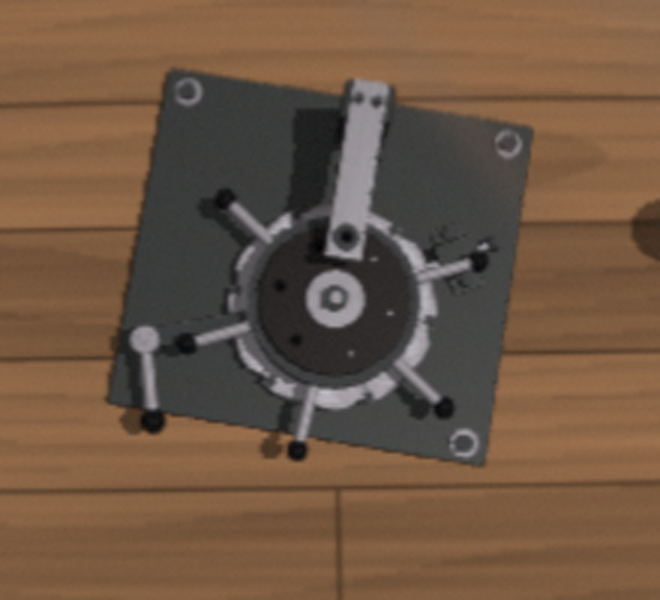

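Emit:
play_rows:
  moves:
    - [[0, -26, 22.6, 0], [0, -26, 22.6, 0], [0, -26, 22.6, 0], [0, -26, 22.6, 0], [0, -26, 22.6, 0], [0, -26, 22.6, 0], [0, -26, 22.6, 0], [0, -26, 22.6, 0], [0, -26, 22.6, 0], [0, -26, 22.6, 0], [0, -26, 22.6, 0], [0, -26, 22.6, 0], [0, -26, 22.6, 0], [0, -26, 22.6, 0], [0, -26, 22.6, 0], [0, -26, 22.6, 0], [0, -26, 22.6, 0], [0, -26, 22.6, 0], [0, -26, 22.6, 0], [0, -26, 22.6, 0]]
  grip: 0.5

```text
t: 3.3
eef_pos: [0.4709, 0.0064, 0.2041]
orientation: [39.5, 89.9, 24.4]
force: [1.4, 1.1, -0.4]
finger_gap: 0.0213
```

Emit:
play_rows:
  moves:
    - [[0, 0, 0, 0], [0, 0, 0, 0]]

```text
t: 3.5
eef_pos: [0.4703, 0.0072, 0.2038]
orientation: [143.7, 90.0, 128.5]
force: [-0.3, 0.4, -0.2]
finger_gap: 0.0215
```

```bash
cat >> h.py <<'E'
def pose():
    s=ctrl.observe();M=R.from_euler('xyz',s['orientation'],degrees=True).as_matrix()
    print('t',round(s['t'],2),'q7',s['q'][6].round(1),'pos',s['eef_pos'].round(4),'psi',np.degrees(np.arctan2(M[1,1],M[0,1])).round(2),'F',s['force'].round(2),'Ftool',(M.T@s['force']).round(2),'gap',round(s['finger_gap'],4)); return s,M
def find(n,qs,tag=None):
    st=ctrl.observe();T=w_from_c(n,st); im=ctrl.snapshot(n)
    if tag: save(im,tag)
    out={}
    for q in qs:
        out[q]=[(round(d['score'],2),tow(T,d['centre']).round(4).tolist()) for d in ctrl.pinpoint(n,q)][:4]; print(n,q,out[q])
    return im,T
E
python3 - <<'E'
from h import *
pose()
find('wrist',['nut','spoke','clamp_pivot','lever_grip','bush'],'w2.png')
E
```

```text
t 3.5 q7 74.9 pos [0.4703 0.0072 0.2038] psi 74.78 F [-0.32  0.42 -0.16] Ftool [ 0.16  0.32 -0.42] gap 0.0215
wrist nut [(0.73, [0.5817, -0.0299, 0.0967])]
wrist spoke [(0.57, [0.4689, 0.0012, 0.0569])]
wrist clamp_pivot [(0.96, [0.5562, 0.1593, 0.0573])]
wrist lever_grip [(0.75, [0.4936, 0.1496, 0.0534]), (0.51, [0.6413, -0.0389, 0.1183])]
wrist bush [(0.66, [0.6432, -0.0367, 0.1173])]
```

View pics/w2.png

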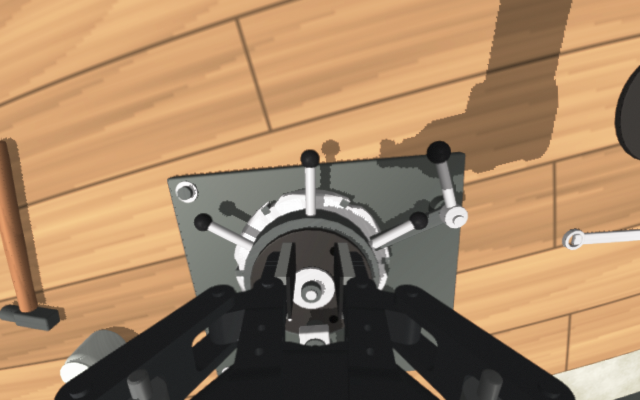

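```bash
python3 - <<'E'
from h import *
print('nut',ray('wrist',(311,291),.097)); k=ray('wrist',(309.5,158.5),.058);print('knob',k)
b=ray('wrist',(310.5,208),.062);print('spokebase',b)
print('piv',ray('wrist',(456,216),.064),'levknob',ray('wrist',(439,152),.060))
# least-squares-ish: axis
for ax in ([.587,-.0275],[.5855,-.028]):
  d=k[:2]-ax;print(np.hypot(*d),np.degrees(np.arctan2(d[1],d[0])))
E
```

```text
nut [ 0.58178955 -0.02535596  0.097     ]
knob [0.44161805 0.0106567  0.058     ]
spokebase [ 0.49665248 -0.0031301   0.062     ]
piv [0.55013022 0.15984132 0.064     ] levknob [0.47110782 0.15153937 0.06      ]
0.1503058399790681 165.29392931227085
0.1489844165898814 164.961495992906
```

Emit:
play_rows:
  moves:
    - [[15, -1.2, 0.7, -0.01], [20, -1.2, 0.7, 0], [20, -1.2, 0.7, 0], [20, -1, 0.7, 0], [20, 0, 0, 0], [15, 0, 0, 0], [10, 0, 0, 0], [10, 0, 0, 0], [10, 0, 0, 0], [10, 0, 0, 0], [7, 0, 0, 0], [5, 0, 0, 0], [0, 0, 0, 0]]

```text
t: 5.1
eef_pos: [0.4714, 0.0024, 0.0412]
orientation: [-155.3, 89.9, -169.9]
force: [0.1, -0.2, 0.2]
finger_gap: 0.0215
```

```bash
python3 - <<'E'
from h import *
pose()
find('wrist',['nut','spoke'],'w3.png')
find('scene',['spoke'],'s3.png')
E
```

```text
t 5.1 q7 85.9 pos [0.4714 0.0024 0.0412] psi 75.45 F [ 0.1  -0.18  0.15] Ftool [-0.15 -0.15  0.15] gap 0.0215
wrist nut []
wrist spoke [(0.68, [0.4687, 0.0007, 0.0547])]
scene spoke [(0.76, [0.4673, -0.0022, 0.0577])]
```

View pics/w3.png

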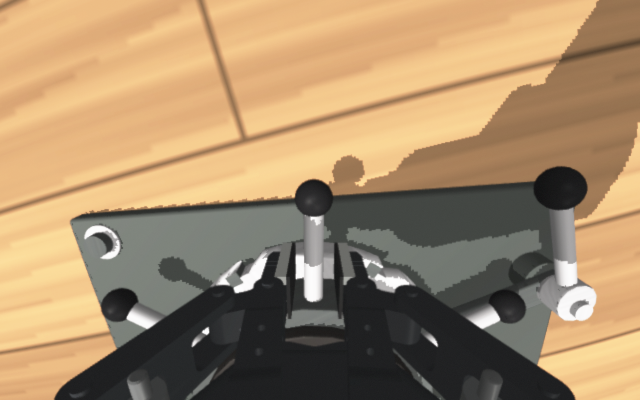

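Emit:
play_rows:
  moves:
    - [[0, -2.65, 0.03, -0.0225], [0, -2.65, 0.03, -0.0225], [0, -2.65, 0.03, -0.0225], [0, -2.65, 0.03, -0.0225], [0, -2.65, 0.03, -0.0225], [0, -2.65, 0.03, -0.0225], [0, -2.65, 0.03, -0.0225], [0, -2.65, 0.03, -0.0225], [0, -2.65, 0.03, -0.0225], [0, -2.65, 0.03, -0.0225]]
  grip: 0.65

```text
t: 6.35
eef_pos: [0.4681, -0.024, 0.0418]
orientation: [64.4, 90.0, 62.8]
force: [-0.3, -0.9, -0.3]
finger_gap: 0.015
```

```bash
cat >> h.py <<'E'
AX=np.array([.586,-.0275])
def ang():
    s,M=pose();d=s['eef_pos'][:2]-AX
    print('r',np.hypot(*d).round(4),'ang',np.degrees(np.arctan2(d[1],d[0])).round(2)%360,'should be psi+90')
def catch():
    for n in('scene','top'):
        ims=ctrl.snapshot(n); m=ctrl.masks_of(n,'catch')
        for d in m[:2]:
            ys,xs=np.nonzero(d['region']);print(n,'catch',round(d['score'],2),len(xs),xs.mean().round(1),ys.mean().round(1),xs.min(),xs.max(),ys.min(),ys.max())
    return
def crop(n,tag,f=8):
    im=ctrl.snapshot(n);a=np.radians(290);p=np.r_[AX+.15*np.array([np.cos(a),np.sin(a)]),.03]
    u=px(n,p).astype(int);c=im[u[1]-30:u[1]+30,u[0]-40:u[0]+40];save(cv2.resize(c,None,fx=f,fy=f,interpolation=cv2.INTER_CUBIC),tag)
E
python3 - <<'E'
from h import *
ang(); catch(); crop('scene','cs4.png'); crop('top','ct4.png')
E
```

```text
t 6.35 q7 99.7 pos [ 0.4681 -0.024   0.0418] psi 88.45 F [-0.34 -0.94 -0.26] Ftool [ 0.26 -0.95 -0.32] gap 0.015
r 0.118 ang 178.28 should be psi+90
scene catch 0.49 24 286.2 285.2 284 288 282 288
scene catch 0.21 17188 332.8 252.1 238 431 164 339
top catch 0.37 3035 338.1 189.8 289 390 155 232
```

View pics/cs4.png

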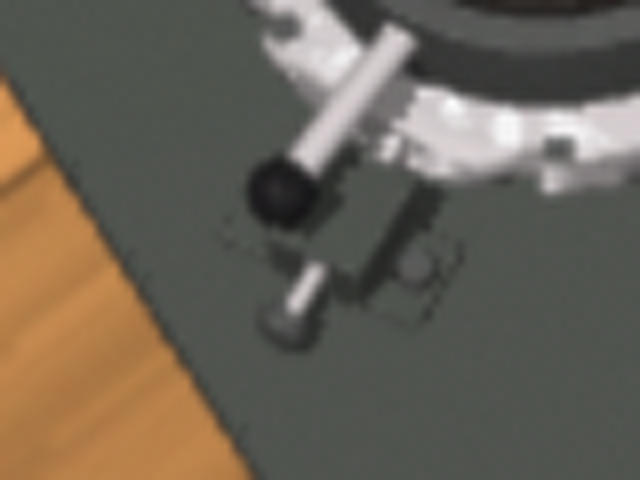

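View pics/ct4.png

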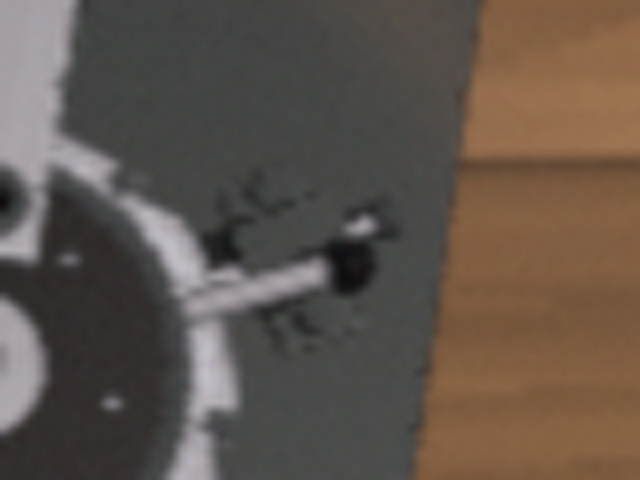

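```bash
python3 - <<'E'
from h import *
pose()
find('wrist',['nut','spoke'],'w4.png')
find('scene',['spoke'],'s4.png')
E
```

```text
t 6.65 q7 99.5 pos [ 0.4681 -0.0236  0.0418] psi 88.35 F [-0.69  0.42  1.15] Ftool [-1.15  0.4  -0.7 ] gap 0.0149
wrist nut []
wrist spoke [(0.92, [0.4683, -0.0004, 0.0559])]
scene spoke [(0.74, [0.6375, -0.0383, 0.1187]), (0.69, [0.4685, 0.0008, 0.0572])]
```

View pics/w4.png

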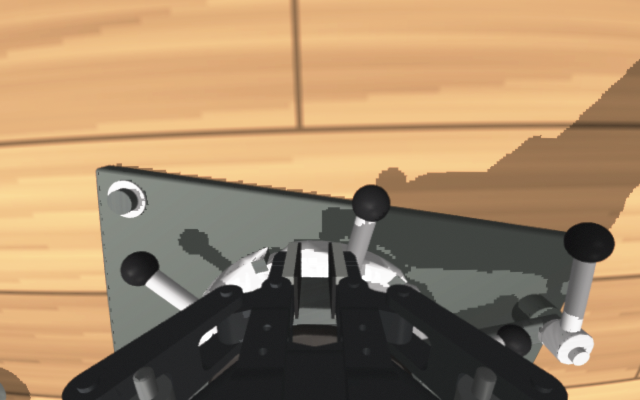

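```bash
python3 - <<'E'
from h import *
for uv,zz in (((370.5,202.5),.058),((140,268),.058)):
    k=ray('wrist',uv,zz);d=k[:2]-AX;print(k,np.hypot(*d),np.degrees(np.arctan2(d[1],d[0])))
s,M=pose();T=w_from_c('wrist')
for off in ([0,0,0],[-.0187,0,0],[-.0187,.0075,0],[-.0187,-.0075,0],[-.0187,-.0075,-.011],[-.0187,.0075,-.011],[0,.0075,-.011],[0,.0075,.011]): print(off,px('wrist',s['eef_pos']+M@np.array(off),T).round(0))
im=ctrl.snapshot('wrist');save(cv2.resize(im[180:340,220:440],None,fx=3.5,fy=3.5,interpolation=cv2.INTER_CUBIC),'w4c.png')
im=cv2.imread('pics/w3.png');cv2.imwrite('pics/w3c.png',cv2.resize(im[180:340,220:440],None,fx=3.5,fy=3.5,interpolation=cv2.INTER_CUBIC))
E
```

```text
[0.44124088 0.00858951 0.058     ] 0.1491899960675203 166.0011136005686
[ 0.48016401 -0.13370507  0.058     ] 0.14993589541279767 -134.90027022307711
t 6.9 q7 99.5 pos [ 0.4681 -0.0236  0.0418] psi 88.36 F [-0.3  -0.23  0.48] Ftool [-0.48 -0.24 -0.3 ] gap 0.0151
[0, 0, 0] [315. 236.]
[-0.0187, 0, 0] [315. 249.]
[-0.0187, 0.0075, 0] [328. 249.]
[-0.0187, -0.0075, 0] [302. 249.]
[-0.0187, -0.0075, -0.011] [302. 232.]
[-0.0187, 0.0075, -0.011] [328. 232.]
[0, 0.0075, -0.011] [327. 220.]
[0, 0.0075, 0.011] [326. 251.]
```

View pics/w4c.png

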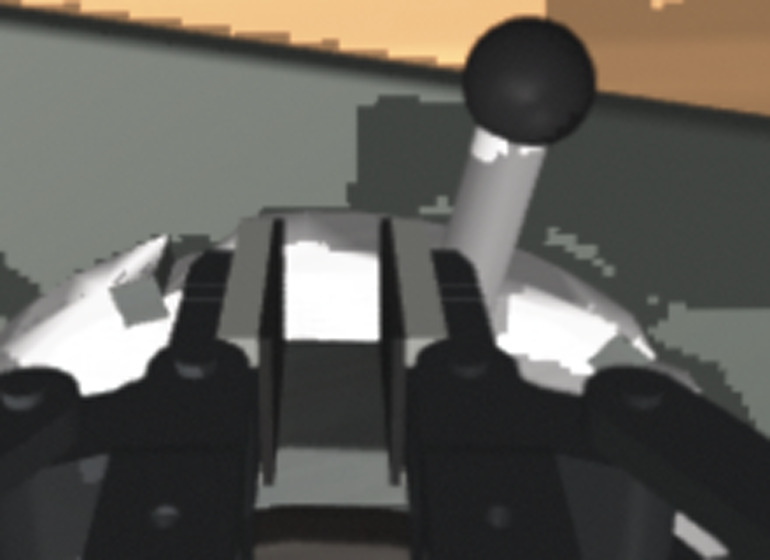

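View pics/w3c.png

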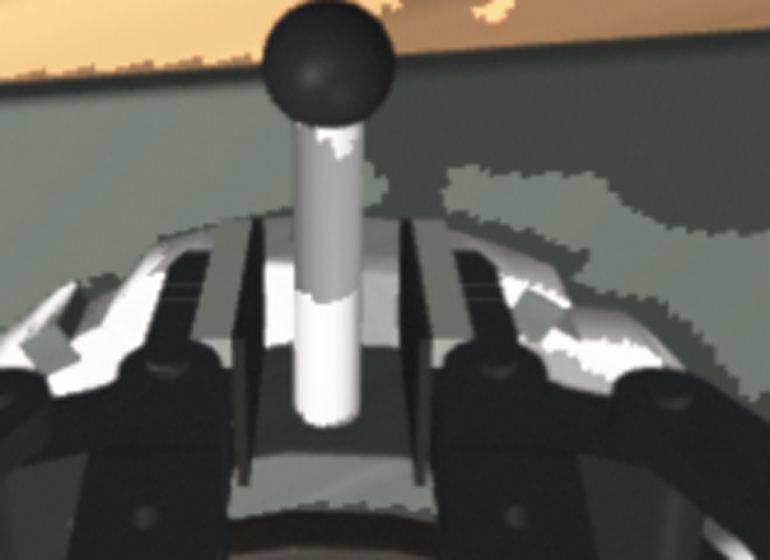

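```bash
python3 - <<'E'
from h import *
m=ctrl.camera_model('wrist');print(m['K'],m['k1'])
f=m['K'][0][0];print('depth',.5455*f/1000)
T=np.linalg.inv(np.array(m['tool_from_camera']))
for p in ([0,0,-.011],[-.01,0,-.011],[-.03,0,-.011],[-.01,0,.011]): print((T@np.r_[p,1])[:3])
E
```

```text
[[283.91618485   0.         314.37239646]
 [  0.         283.91618485 202.69278248]
 [  0.           0.           1.        ]] -0.050908427143634714
depth 0.15487627883589947
[0.00046064 0.01099043 0.18150567]
[0.00047757 0.01400625 0.17197128]
[0.00051141 0.02003787 0.1529025 ]
[0.00047257 0.03498194 0.17860607]
```

Emit:
play_rows:
  moves:
    - [[-10, 0, 0, 0], [-10, 0, 0, 0], [0, 5.3, 0.12, 0.045], [0, 5.3, 0.12, 0.045], [0, 5.3, 0.12, 0.045], [0, 5.3, 0.12, 0.045], [0, 4.6, 0.1, 0.04], [0, 0, 0, 0], [0, 0, 0, 0]]
  grip: 0.5

```text
t: 7.85
eef_pos: [0.472, 0.0018, 0.0624]
orientation: [23.2, 89.9, 9.0]
force: [-0.5, 0.2, 1.0]
finger_gap: 0.0213
```

```bash
python3 - <<'E'
from h import *
ang()
im=ctrl.snapshot('wrist');save(cv2.resize(im[150:340,210:450],None,fx=3,fy=3,interpolation=cv2.INTER_CUBIC),'w5c.png')
E
```

```text
t 7.85 q7 84.7 pos [0.472  0.0018 0.0624] psi 75.81 F [-0.5   0.21  1.  ] Ftool [-1.    0.08 -0.54] gap 0.0213
r 0.1177 ang 165.58 should be psi+90
```

View pics/w5c.png

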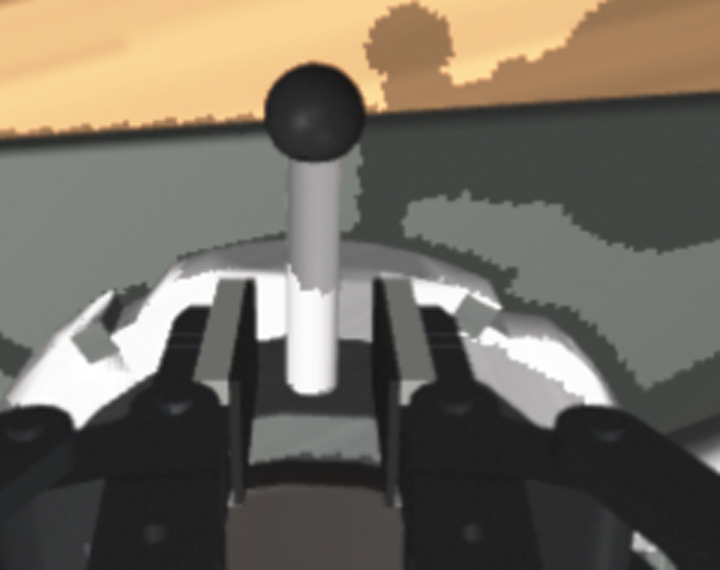

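Emit:
play_rows:
  moves:
    - [[8, 0, -2, 0], [8, 0, -2, 0], [8, 0, 0, 0], [6, 0, 0, 0], [4, 0, 0, 0], [0, 0, 0, 0]]

```text
t: 8.5
eef_pos: [0.4673, 0.0026, 0.027]
orientation: [-152.8, 89.9, -167.0]
force: [-0.3, -0.1, 0.0]
finger_gap: 0.0213
```

Emit:
play_rows:
  moves:
    - [[3, 0, 0, 0], [3, 0, 0, 0], [2, 0, 0, 0], [1, 0, 0, 0], [0, 0, 0, 0]]

```text
t: 9.0
eef_pos: [0.4677, 0.0028, 0.0187]
orientation: [-162.1, 90.0, -176.3]
force: [0.0, -0.2, -0.3]
finger_gap: 0.0217
```

```bash
python3 - <<'E'
from h import *
ang()
im=ctrl.snapshot('wrist');save(cv2.resize(im[150:340,210:450],None,fx=3,fy=3,interpolation=cv2.INTER_CUBIC),'w6c.png')
E
```

```text
t 9.0 q7 87.2 pos [0.4677 0.0028 0.0187] psi 75.74 F [ 0.01 -0.16 -0.3 ] Ftool [ 0.3  -0.15  0.05] gap 0.0217
r 0.1221 ang 165.65 should be psi+90
```

View pics/w6c.png

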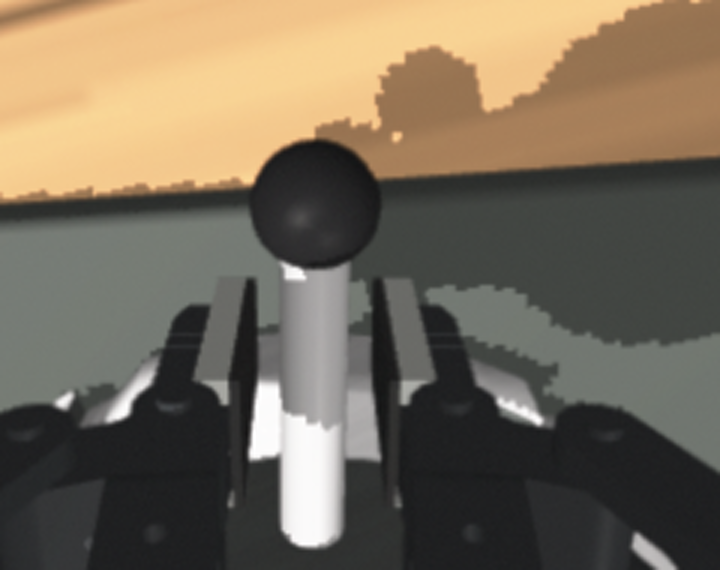

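Emit:
play_rows:
  moves:
    - [[0, 0, 0, 0], [0, -2.4, 0.03, -0.02], [0, -2.4, 0.03, -0.02], [0, -2.4, 0.03, -0.02], [0, -2.4, 0.03, -0.02], [0, -2.4, 0.03, -0.02]]
  grip: 0.65

```text
t: 9.65
eef_pos: [0.4659, -0.0068, 0.019]
orientation: [79.0, 89.9, 70.7]
force: [1.1, 6.2, 0.6]
finger_gap: 0.0149
```

```bash
python3 - <<'E'
from h import *
ang();catch()
im=ctrl.snapshot('wrist');save(cv2.resize(im[150:340,210:450],None,fx=3,fy=3,interpolation=cv2.INTER_CUBIC),'w7c.png')
E
```

```text
t 9.65 q7 93.2 pos [ 0.4659 -0.0068  0.019 ] psi 81.66 F [1.1  6.17 0.6 ] Ftool [-0.59  6.26  0.2 ] gap 0.0149
r 0.1218 ang 170.22 should be psi+90
scene catch 0.29 150 348.8 175.9 335 363 165 187
top catch 0.2 12803 335.5 175.6 266 405 115 246
```

View pics/w7c.png

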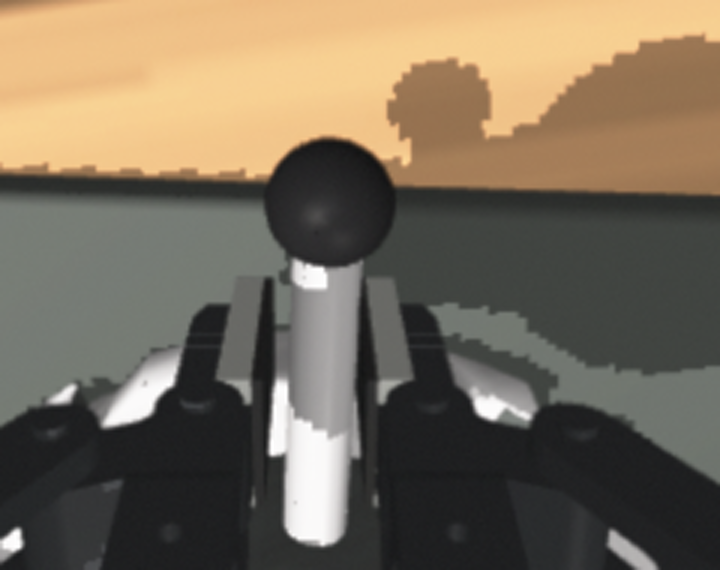

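Emit:
play_rows:
  moves:
    - [[0, -3, 0.04, -0.025], [0, -3, 0.04, -0.025], [0, -3, 0.04, -0.025], [0, -3, 0.04, -0.025], [0, -3, 0.04, -0.025], [0, -3, 0.04, -0.025], [0, -3, 0.04, -0.025], [0, -3, 0.04, -0.025], [0, -3, 0.04, -0.025], [0, -3, 0.04, -0.025], [0, -3, 0.04, -0.025], [0, -3, 0.04, -0.025], [0, 0, 0, 0]]

```text
t: 11.2
eef_pos: [0.4648, -0.0437, 0.0189]
orientation: [120.1, 89.9, 128.8]
force: [-1.8, 5.2, 3.4]
finger_gap: 0.0152
```

```bash
cat >>h.py <<'E'
def knob(tag,uvguess=None):
    T=w_from_c('wrist');im=ctrl.snapshot('wrist');save(cv2.resize(im[150:340,210:450],None,fx=3,fy=3,interpolation=cv2.INTER_CUBIC),tag)
    g=im[100:260,240:400].max(2)<60
    n,l,s,c=cv2.connectedComponentsWithStats(g.astype(np.uint8))
    for i in range(1,n):
        if 300<s[i,4]<3000 and abs(s[i,2]-s[i,3])<12:
            uv=(s[i,0]+s[i,2]/2-.5+240,s[i,1]+s[i,3]/2-.5+100);p=ray('wrist',uv,.0565,T);d=p[:2]-AX
            print('knob',uv,p.round(4),'r',np.hypot(*d).round(4),'tt deg',(np.degrees(np.arctan2(d[1],d[0]))%360+9.9-150).round(2))
E
python3 - <<'E'
from h import *
ang();catch(); knob('w8c.png'); crop('scene','cs8.png'); crop('top','ct8.png')
E
```

```text
t 11.2 q7 110.7 pos [ 0.4648 -0.0437  0.0189] psi 98.77 F [-1.8   5.21  3.39] Ftool [-3.38  5.43 -0.99] gap 0.0152
r 0.1223 ang 187.61 should be psi+90
scene catch 0.46 32 287.8 282.9 284 299 264 288
```

View pics/cs8.png

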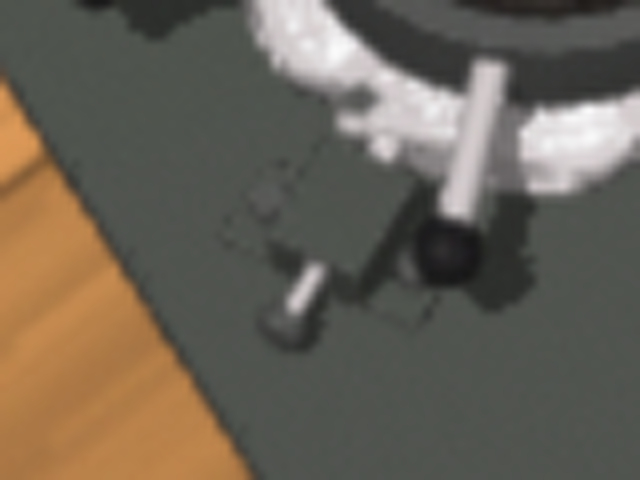

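View pics/ct8.png

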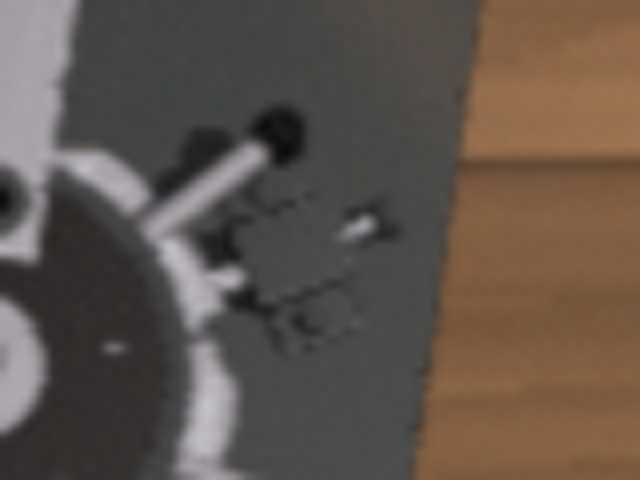

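View pics/w8c.png

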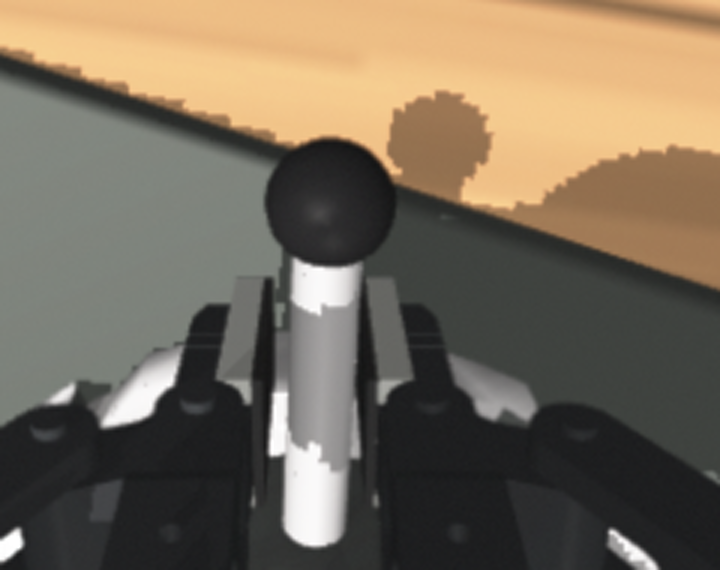

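Emit:
play_rows:
  moves:
    - [[0, -1.8, 0.02, -0.015], [0, -1.8, 0.02, -0.015], [0, -1.8, 0.02, -0.015], [0, -1.8, 0.02, -0.015], [0, -1.8, 0.02, -0.015], [0, -1.8, 0.02, -0.015]]

```text
t: 12.15
eef_pos: [0.4665, -0.0537, 0.0188]
orientation: [123.7, 89.8, 137.6]
force: [-3.1, 7.0, 5.0]
finger_gap: 0.0153
```

```bash
cat >>h.py <<'E'
def cdiff(tag):
    # montage scene and top crops
    out=[]
    for n in('scene','top'):
        im=ctrl.snapshot(n);a=np.radians(290);p=np.r_[AX+.15*np.array([np.cos(a),np.sin(a)]),.03]
        u=px(n,p).astype(int);c=im[u[1]-25:u[1]+25,u[0]-25:u[0]+25];out.append(cv2.resize(c,None,fx=8,fy=8,interpolation=cv2.INTER_CUBIC))
    save(np.hstack(out),tag)
E
python3 - <<'E'
from h import *
ang();cdiff('c9.png')
E
```

```text
t 12.15 q7 116.0 pos [ 0.4665 -0.0537  0.0188] psi 103.96 F [-3.13  6.97  5.04] Ftool [-5.01  7.54 -1.36] gap 0.0153
r 0.1223 ang 192.37 should be psi+90
```

View pics/c9.png

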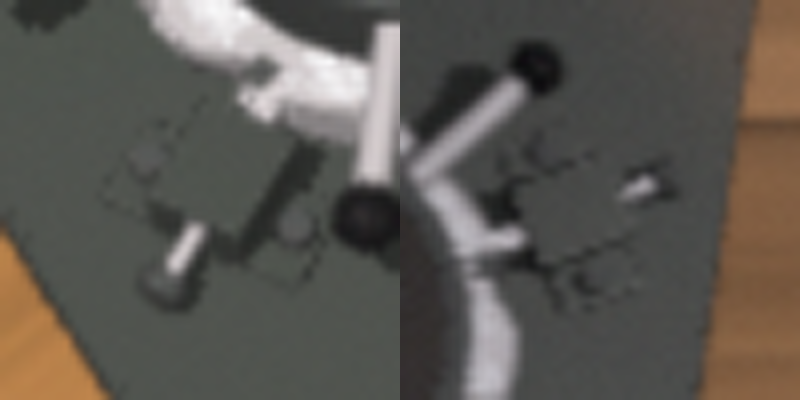

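Emit:
play_rows:
  moves:
    - [[0, -1.2, 0.01, -0.01], [0, -1.2, 0.01, -0.01], [0, -1.2, 0.01, -0.01], [0, -1.2, 0.01, -0.01], [0, 0, 0, 0]]

```text
t: 12.75
eef_pos: [0.4678, -0.0589, 0.0188]
orientation: [129.2, 89.8, 145.4]
force: [-2.7, 4.0, 2.8]
finger_gap: 0.0154
```

```bash
python3 - <<'E'
from h import *
ang();cdiff('c10.png')
E
```

```text
t 12.75 q7 118.3 pos [ 0.4678 -0.0589  0.0188] psi 106.2 F [-2.71  4.02  2.79] Ftool [-2.78  4.63 -1.49] gap 0.0154
r 0.1223 ang 194.88 should be psi+90
```

View pics/c10.png

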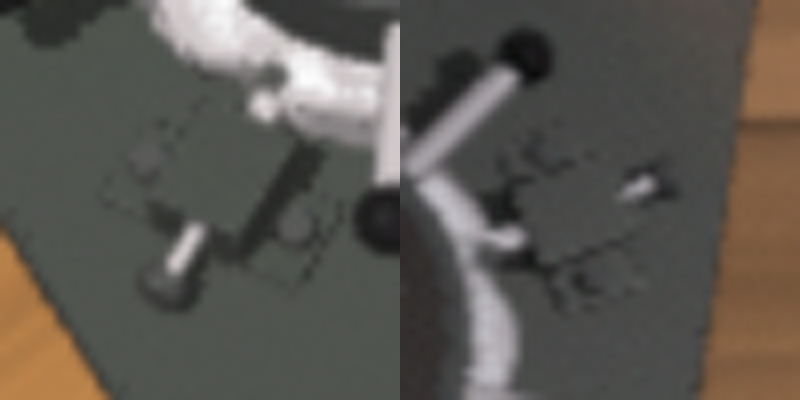

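Emit:
play_rows:
  moves:
    - [[0, -1.2, 0.01, -0.01], [0, -1.2, 0.01, -0.01], [0, -1.2, 0.01, -0.01], [0, 0, 0, 0]]

```text
t: 13.25
eef_pos: [0.4687, -0.0623, 0.0187]
orientation: [129.0, 89.8, 146.9]
force: [-2.8, 4.6, 2.9]
finger_gap: 0.0148
```

```bash
python3 - <<'E'
from h import *
ang();cdiff('c11.png')
E
```

```text
t 13.25 q7 120.0 pos [ 0.4687 -0.0623  0.0187] psi 107.92 F [-2.76  4.56  2.91] Ftool [-2.9   5.2  -1.23] gap 0.0148
r 0.1223 ang 196.54 should be psi+90
```

View pics/c11.png

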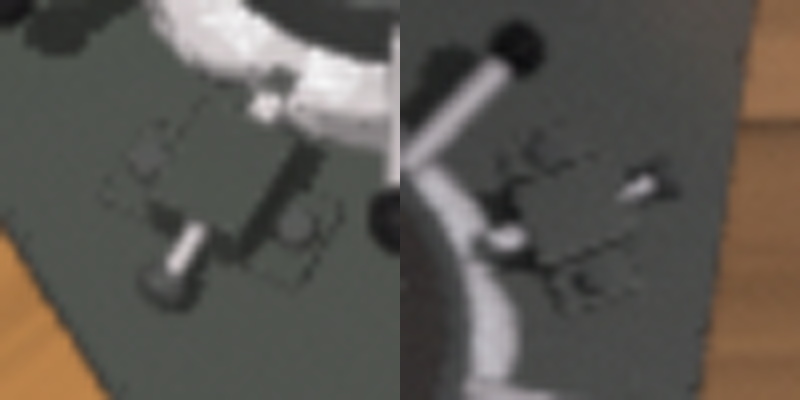

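Emit:
play_rows:
  moves:
    - [[0, -1.2, 0.01, -0.01], [0, -1.2, 0.01, -0.01], [0, 0, 0, 0]]

```text
t: 13.65
eef_pos: [0.4694, -0.0646, 0.0187]
orientation: [129.4, 89.8, 148.5]
force: [-1.7, 4.7, 4.2]
finger_gap: 0.0149
```

```bash
python3 - <<'E'
from h import *
ang();cdiff('c12.png')
E
```

```text
t 13.65 q7 121.2 pos [ 0.4694 -0.0646  0.0187] psi 109.07 F [-1.66  4.72  4.18] Ftool [-4.17  5.01 -0.04] gap 0.0149
r 0.1224 ang 197.63 should be psi+90
```

View pics/c12.png

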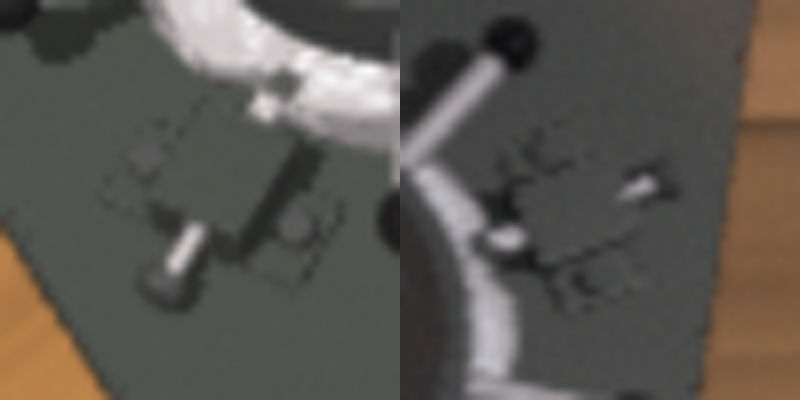

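Emit:
play_rows:
  moves:
    - [[0, -1.2, 0.01, -0.01], [0, -1.2, 0.01, -0.01], [0, 0, 0, 0]]

```text
t: 14.05
eef_pos: [0.4701, -0.0669, 0.0187]
orientation: [129.9, 89.8, 150.1]
force: [-2.8, 5.0, 3.6]
finger_gap: 0.0151
```

```bash
python3 - <<'E'
from h import *
ang();cdiff('c13.png')
E
```

```text
t 14.05 q7 122.3 pos [ 0.4701 -0.0669  0.0187] psi 110.21 F [-2.84  5.04  3.56] Ftool [-3.54  5.72 -0.93] gap 0.0151
r 0.1224 ang 198.78 should be psi+90
```

View pics/c13.png

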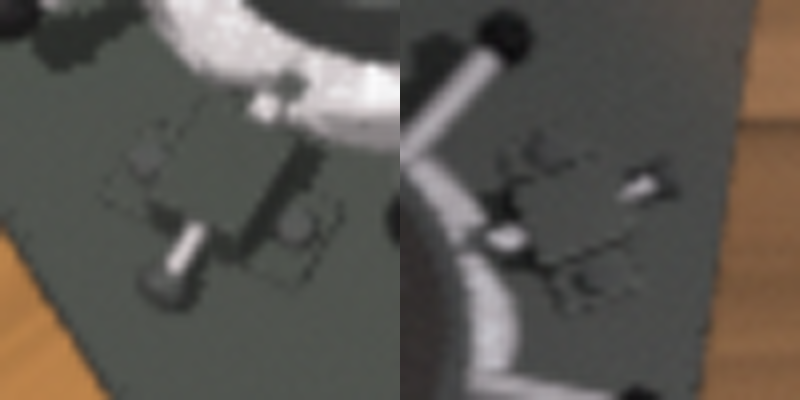

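Emit:
play_rows:
  moves:
    - [[0, -1.2, 0.01, -0.01], [0, -1.2, 0.01, -0.01], [0, 0, 0, 0]]

```text
t: 14.45
eef_pos: [0.471, -0.0692, 0.0186]
orientation: [131.2, 89.8, 152.5]
force: [-2.3, 4.2, 3.4]
finger_gap: 0.0149
```

```bash
python3 - <<'E'
from h import *
ang();cdiff('c14.png')
E
```

```text
t 14.45 q7 123.5 pos [ 0.471  -0.0692  0.0186] psi 111.35 F [-2.29  4.19  3.41] Ftool [-3.4   4.74 -0.61] gap 0.0149
r 0.1224 ang 199.94 should be psi+90
```

View pics/c14.png

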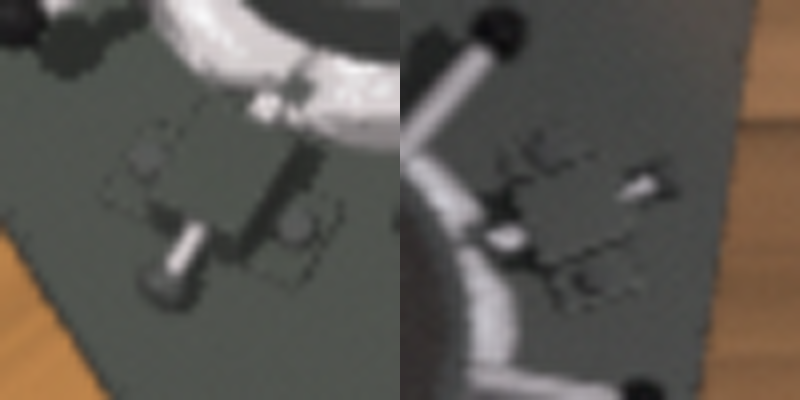

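Emit:
play_rows:
  moves:
    - [[0, -1.2, 0.01, -0.01], [0, -1.2, 0.01, -0.01], [0, 0, 0, 0]]

```text
t: 14.85
eef_pos: [0.4718, -0.0715, 0.0186]
orientation: [131.3, 89.8, 153.8]
force: [-1.8, 5.0, 2.3]
finger_gap: 0.0149
```

```bash
python3 - <<'E'
from h import *
ang();cdiff('c15.png')
E
```

```text
t 14.85 q7 124.6 pos [ 0.4718 -0.0715  0.0186] psi 112.48 F [-1.8   5.02  2.28] Ftool [-2.27  5.33  0.25] gap 0.0149
r 0.1224 ang 201.08 should be psi+90
```

View pics/c15.png

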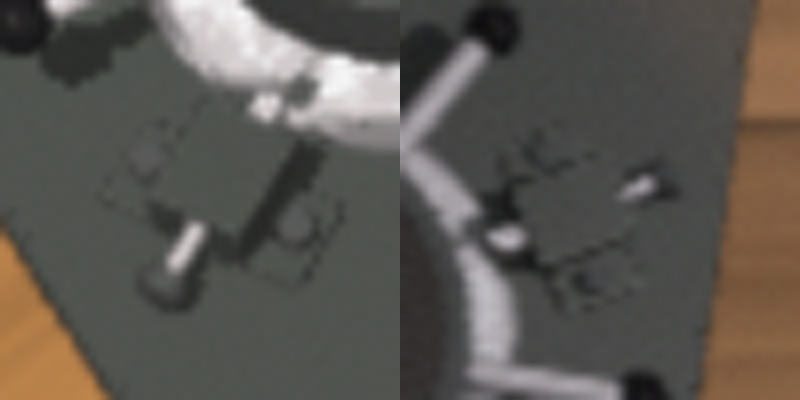

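Emit:
play_rows:
  moves:
    - [[0, -1.2, 0.01, -0.01], [0, -1.2, 0.01, -0.01], [0, 0, 0, 0]]

```text
t: 15.25
eef_pos: [0.473, -0.0744, 0.0186]
orientation: [141.4, 89.9, 164.9]
force: [-3.8, 3.0, 3.1]
finger_gap: 0.0149
```

```bash
python3 - <<'E'
from h import *
ang();cdiff('c16.png')
E
```

```text
t 15.25 q7 125.7 pos [ 0.473  -0.0744  0.0186] psi 113.59 F [-3.77  3.01  3.05] Ftool [-3.04  4.28 -2.26] gap 0.0149
r 0.1224 ang 202.56 should be psi+90
```

View pics/c16.png

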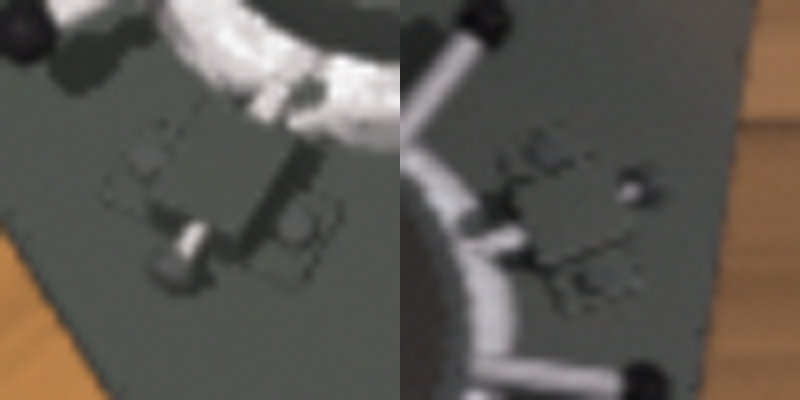

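Emit:
play_rows:
  moves:
    - [[0, 0.6, 0, 0.005], [0, 0.6, 0, 0.005], [0, 0.6, 0, 0.005], [0, 0.6, 0, 0.005], [0, 0.6, 0, 0.005], [0, 0.6, 0, 0.005]]

```text
t: 15.95
eef_pos: [0.4733, -0.0716, 0.0189]
orientation: [-38.0, 89.9, -16.2]
force: [-0.2, -0.0, 0.3]
finger_gap: 0.015
```

Emit:
play_rows:
  moves:
    - [[0, 0.6, 0, 0.005], [0, 0.6, 0, 0.005]]

```text
t: 16.15
eef_pos: [0.4731, -0.071, 0.019]
orientation: [-49.4, 89.9, -28.2]
force: [1.7, -2.2, -0.9]
finger_gap: 0.0149
```

Emit:
play_rows:
  moves:
    - [[0, 0.6, 0, 0.005], [0, 0.6, 0, 0.005]]

```text
t: 16.35
eef_pos: [0.4727, -0.0698, 0.019]
orientation: [-45.8, 89.9, -25.1]
force: [1.8, -2.2, -1.1]
finger_gap: 0.0152
```

```bash
python3 - <<'E'
from h import *
ang()
E
```

```text
t 16.35 q7 122.8 pos [ 0.4727 -0.0698  0.019 ] psi 110.64 F [ 1.81 -2.24 -1.13] Ftool [ 1.14 -2.74  0.9 ] gap 0.0152
r 0.121 ang 200.45 should be psi+90
```

Emit:
play_rows:
  moves:
    - [[0, 0.5, 0, 0.004], [0, 0.5, 0, 0.004]]

```text
t: 16.55
eef_pos: [0.4726, -0.0693, 0.019]
orientation: [-51.7, 89.9, -31.6]
force: [3.0, -5.9, -2.7]
finger_gap: 0.015
```

Emit:
play_rows:
  moves:
    - [[0, 0.5, 0, 0.004], [0, 0.5, 0, 0.004]]

```text
t: 16.75
eef_pos: [0.4726, -0.0691, 0.019]
orientation: [-55.8, 89.8, -36.1]
force: [4.1, -7.9, -3.5]
finger_gap: 0.0147
```

Emit:
play_rows:
  moves:
    - [[0, 0.5, 0, 0.004]]

```text
t: 16.85
eef_pos: [0.4726, -0.0691, 0.019]
orientation: [-57.1, 89.8, -37.7]
force: [4.8, -9.0, -3.8]
finger_gap: 0.015
```

```bash
python3 - <<'E'
from h import *
ang()
E
```

```text
t 16.85 q7 121.7 pos [ 0.4726 -0.0691  0.019 ] psi 109.45 F [ 4.77 -9.03 -3.78] Ftool [  3.82 -10.09   1.49] gap 0.015
r 0.1208 ang 200.12 should be psi+90
```

Emit:
play_rows:
  moves:
    - [[0, 0.5, 0, 0], [0, 0.3, 0, 0], [0, 0, 0, 0], [0, 0, 0, 0]]

```text
t: 17.25
eef_pos: [0.4725, -0.069, 0.0191]
orientation: [-59.3, 89.7, -39.8]
force: [5.9, -10.1, -4.0]
finger_gap: 0.0146
```

```bash
python3 - <<'E'
from h import *
ang();cdiff('c17.png')
E
```

```text
t 17.25 q7 121.6 pos [ 0.4725 -0.069   0.0191] psi 109.43 F [  5.87 -10.11  -4.03] Ftool [  4.09 -11.47   2.17] gap 0.0146
r 0.1208 ang 200.1 should be psi+90
```

View pics/c17.png

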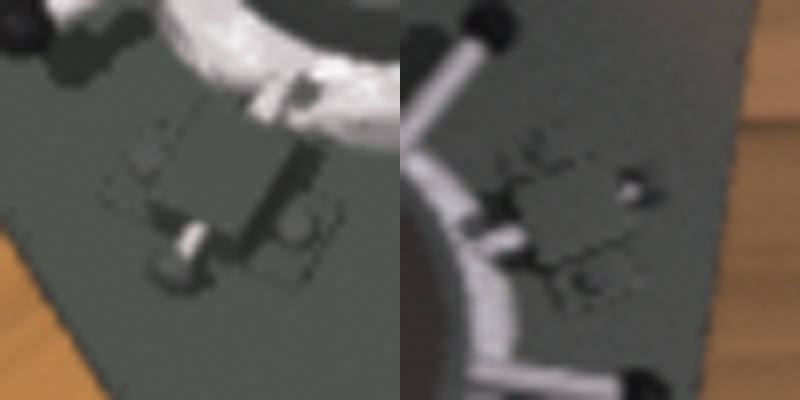

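Emit:
play_rows:
  moves:
    - [[0, 0.5, 0, 0], [0, 0, 0, 0], [0, 0, 0, 0], [0, 0, 0, 0]]

```text
t: 17.75
eef_pos: [0.4725, -0.0689, 0.0191]
orientation: [-60.1, 89.7, -40.7]
force: [5.1, -11.5, -5.6]
finger_gap: 0.015
```

Emit:
play_rows:
  moves:
    - [[0, -0.8, 0, 0], [0, -0.8, 0, 0], [0, -0.8, 0, 0], [0, -0.8, 0, 0], [0, 0, 0, 0]]

```text
t: 18.25
eef_pos: [0.4725, -0.0692, 0.019]
orientation: [-42.2, 89.9, -22.7]
force: [3.3, -5.1, -0.8]
finger_gap: 0.015
```

```bash
python3 - <<'E'
from h import *
ang()
E
```

```text
t 18.25 q7 121.9 pos [ 0.4725 -0.0692  0.019 ] psi 109.52 F [ 3.29 -5.07 -0.81] Ftool [ 0.82 -5.88  1.4 ] gap 0.015
r 0.1209 ang 200.2 should be psi+90
```

Emit:
play_rows:
  moves:
    - [[0, -0.8, 0, 0], [0, -0.8, 0, 0], [0, -0.8, 0, 0], [0, -0.8, 0, 0], [0, 0, 0, 0]]

```text
t: 18.75
eef_pos: [0.472, -0.0712, 0.0185]
orientation: [140.7, 89.9, 160.3]
force: [-0.1, 0.4, 1.0]
finger_gap: 0.0149
```

```bash
python3 - <<'E'
from h import *
ang();knob('w18.png')
E
```

```text
t 18.75 q7 122.3 pos [ 0.472  -0.0712  0.0185] psi 109.56 F [-0.08  0.42  0.96] Ftool [-0.96  0.42  0.07] gap 0.0149
r 0.1221 ang 200.98 should be psi+90
knob (np.float64(314.0), np.float64(216.0)) [ 0.4461 -0.0815  0.0565] r 0.1499 tt deg 61.02
```

View pics/w18.png

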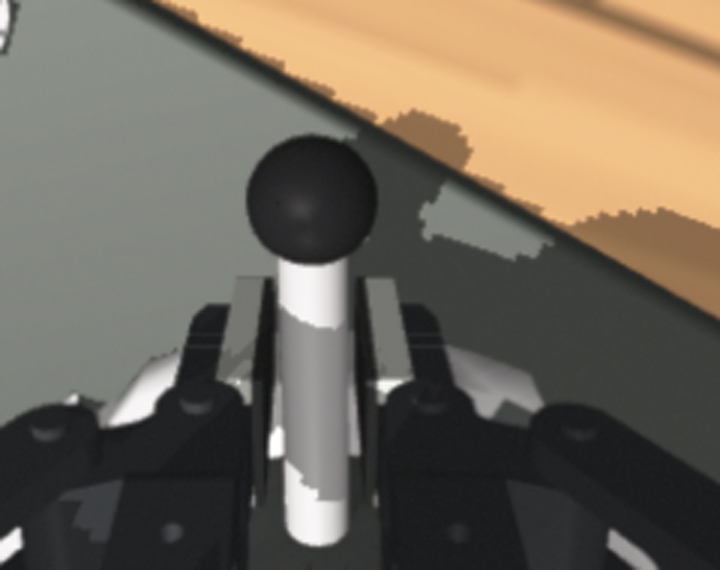

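Emit:
play_rows:
  moves:
    - [[0, 0, 0, 0], [0, 0, 0, 0], [-4, 0, 0, 0], [-8, 0, 0, 0], [-14, 0, 0, 0], [-20, 0, 0, 0], [-20, 0, 0, 0.05], [-20, 0, 0, 0.05], [-14, 0, 0, 0.05], [0, 0, 0, 0.05], [0, 0, 0, 0.055]]
  grip: 0.5

```text
t: 19.9
eef_pos: [0.4733, -0.0716, 0.1202]
orientation: [3.0, 89.9, 7.8]
force: [-0.4, 0.2, -0.6]
finger_gap: 0.0212
```

Emit:
play_rows:
  moves:
    - [[0, 20, 4, 0], [0, 25, 5, 0], [0, 28, 5, 0], [0, 28, 6, 0], [0, 28, 6, 0], [0, 28, 6, 0], [0, 28, 6, 0], [0, 22, 4, 0], [0, 14, 1.4, 0], [0, 0, 0, 0], [0, 0, 0, 0]]

```text
t: 21.0
eef_pos: [0.4969, 0.1513, 0.1189]
orientation: [-104.4, 90.0, -99.5]
force: [-0.4, -1.5, 0.1]
finger_gap: 0.0216
```

```bash
python3 - <<'E'
from h import *
pose();find('wrist',['clamp_pivot','lever_grip'],'w19.png'); find('top',['clamp_pivot','lever_grip','spoke']);cdiff('c19.png')
E
```

```text
t 21.0 q7 79.0 pos [0.4969 0.1513 0.1189] psi 94.9 F [-0.43 -1.46  0.1 ] Ftool [-0.1  -1.42 -0.55] gap 0.0216
wrist clamp_pivot [(0.78, [0.5593, 0.1611, 0.0561])]
wrist lever_grip [(0.73, [0.4941, 0.1512, 0.0575])]
top clamp_pivot [(0.64, [0.5541, 0.1597, 0.0546]), (0.43, [0.5876, -0.0274, -0.001])]
top lever_grip []
top spoke [(0.89, [0.4738, -0.0712, 0.052])]
```

View pics/w19.png

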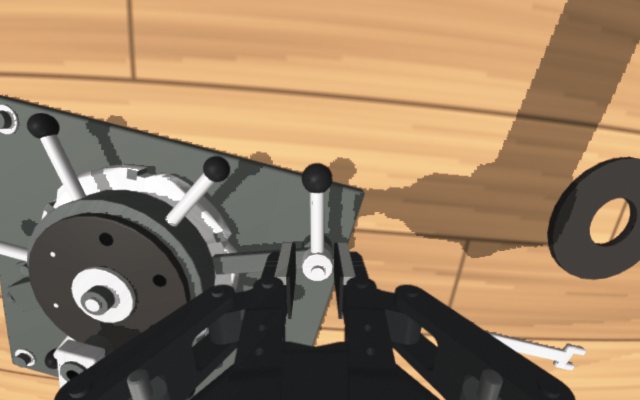

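View pics/c19.png

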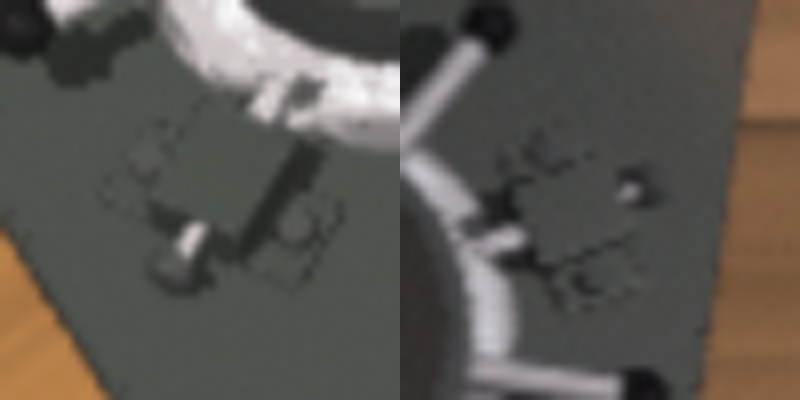

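```bash
python3 - <<'E'
from h import *
k=ray('wrist',(317,179),.0575)
for z in (.062,.07): 
  p=ray('wrist',(317.5,267),z);d=k-p;print(p,k,np.hypot(*d[:2]),np.degrees(np.arctan2(d[1],d[0]))%360)
E
```

```text
[0.553081   0.15909464 0.062     ] [0.47318718 0.15159009 0.0575    ] 0.08024549857202469 185.36613890039527
[0.54842153 0.15858104 0.07      ] [0.47318718 0.15159009 0.0575    ] 0.07555845710598304 185.30881058274323
```

Emit:
play_rows:
  moves:
    - [[15, 1, 0.5, 0], [20, 1, 0.5, 0], [20, 0, 0, 0], [15, 0, 0, 0], [10, 0, 0, 0], [8, 0, 0, 0], [6, 0, 0, 0], [5, 0, 0, 0], [0, 0, 0, 0]]

```text
t: 22.35
eef_pos: [0.4977, 0.1543, 0.0195]
orientation: [-164.9, 90.0, -159.9]
force: [1.3, 0.4, -0.0]
finger_gap: 0.0214
```

```bash
python3 - <<'E'
from h import *
pose();knob('w20.png')
E
```

```text
t 22.35 q7 81.0 pos [0.4977 0.1543 0.0195] psi 94.93 F [ 1.27  0.4  -0.02] Ftool [0.02 0.29 1.3 ] gap 0.0214
```

View pics/w20.png

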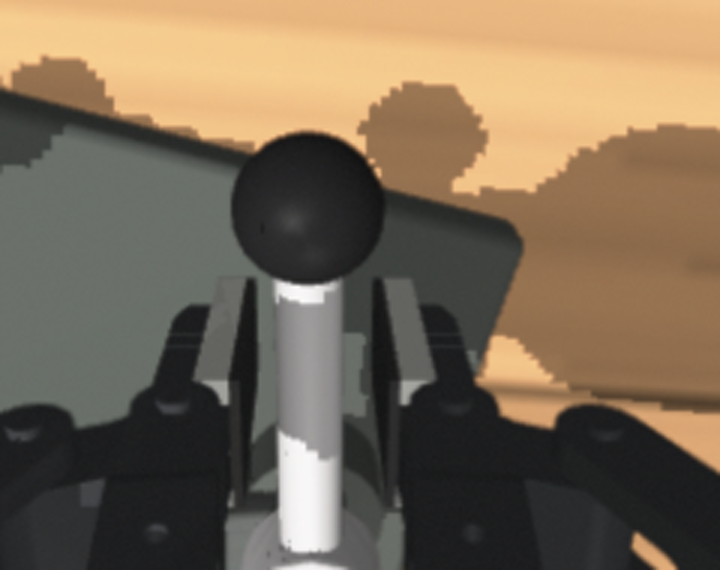

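Emit:
play_rows:
  moves:
    - [[0, 0, 0, 0], [0, 2.85, 0.07, 0.05], [0, 2.85, 0.07, 0.05], [0, 2.85, 0.07, 0.05], [0, 2.85, 0.07, 0.05], [0, 2.85, 0.07, 0.05], [0, 2.85, 0.07, 0.05], [0, 2.85, 0.07, 0.05], [0, 2.85, 0.07, 0.05]]
  grip: 0.63

```text
t: 23.3
eef_pos: [0.5007, 0.1748, 0.0202]
orientation: [-70.5, 89.9, -88.6]
force: [-0.4, -5.3, 1.2]
finger_gap: 0.0158
```

```bash
python3 - <<'E'
from h import *
s,M=pose();d=s['eef_pos'][:2]-[.5545,.159];print(np.hypot(*d),np.degrees(np.arctan2(d[1],d[0]))%360);knob('w21.png')
E
```

```text
t 23.3 q7 60.8 pos [0.5007 0.1748 0.0202] psi 71.83 F [-0.36 -5.35  1.16] Ftool [-1.15 -5.19  1.33] gap 0.0158
0.056097806107464454 163.67863649846456
```

View pics/w21.png

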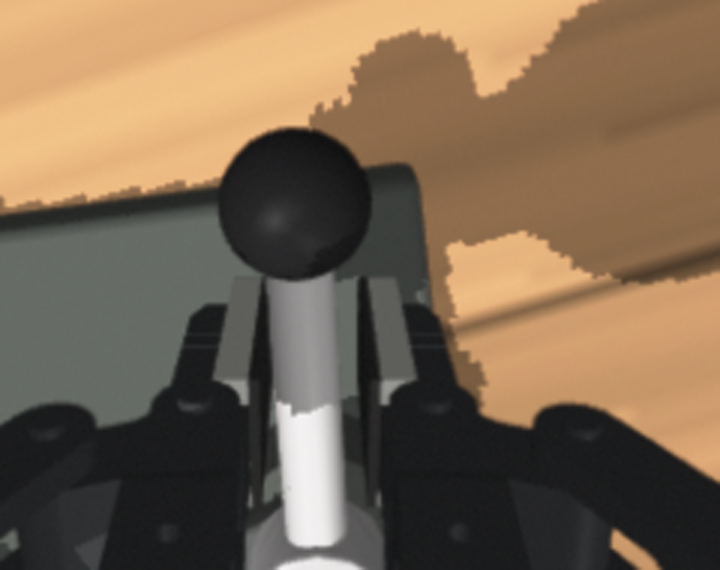

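Emit:
play_rows:
  moves:
    - [[0, 2.85, 0.07, 0.05], [0, 2.85, 0.07, 0.05], [0, 2.85, 0.07, 0.05], [0, 2.85, 0.07, 0.05], [0, 2.85, 0.07, 0.05], [0, 2.85, 0.07, 0.05], [0, 2.85, 0.07, 0.05], [0, 2.85, 0.07, 0.05], [0, 2.85, 0.07, 0.05], [0, 2.85, 0.07, 0.05], [0, 2.85, 0.07, 0.05], [0, 2.85, 0.07, 0.05], [0, 2.85, 0.07, 0.05], [0, 2.85, 0.07, 0.05], [0, 2.85, 0.07, 0.05], [0, 2.85, 0.07, 0.05]]

```text
t: 24.95
eef_pos: [0.5284, 0.2087, 0.0199]
orientation: [-81.7, 89.8, -145.7]
force: [-3.3, -5.0, 3.5]
finger_gap: 0.0161
```

```bash
python3 - <<'E'
from h import *
s,M=pose();d=s['eef_pos'][:2]-[.5545,.159];print(np.hypot(*d),np.degrees(np.arctan2(d[1],d[0]))%360);knob('w22.png')
E
```

```text
t 24.95 q7 22.5 pos [0.5284 0.2087 0.0199] psi 26.07 F [-3.3  -5.02  3.48] Ftool [-3.46 -5.18  3.06] gap 0.0161
0.056119085631658815 117.70994657027734
```

View pics/w22.png

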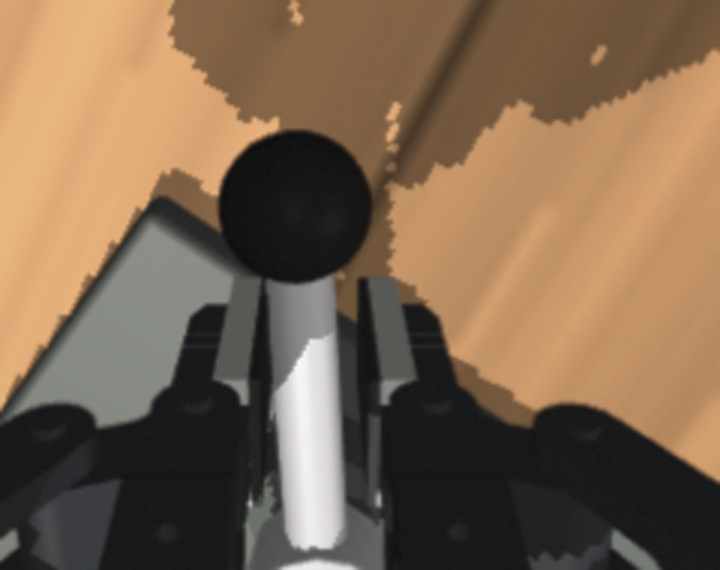

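Emit:
play_rows:
  moves:
    - [[0, 1.7, 0.03, 0.03], [0, 1.7, 0.03, 0.03], [0, 1.7, 0.03, 0.03], [0, 1.7, 0.03, 0.03], [0, 1.7, 0.03, 0.03], [0, 1.7, 0.03, 0.03]]

```text
t: 25.6
eef_pos: [0.5377, 0.2128, 0.0197]
orientation: [-82.1, 89.8, -156.3]
force: [-4.3, -3.3, 1.9]
finger_gap: 0.0156
```

Emit:
play_rows:
  moves:
    - [[0, 1.2, 0.01, 0.02], [0, 1.2, 0.01, 0.02], [0, 0, 0, 0]]

```text
t: 25.9
eef_pos: [0.5397, 0.2136, 0.0196]
orientation: [-83.7, 89.8, -160.1]
force: [-3.6, -2.9, 2.5]
finger_gap: 0.0158
```

```bash
python3 - <<'E'
from h import *
s,M=pose();d=s['eef_pos'][:2]-[.5545,.159];print(np.hypot(*d),np.degrees(np.arctan2(d[1],d[0]))%360)
E
```

```text
t 25.9 q7 12.5 pos [0.5397 0.2136 0.0196] psi 13.62 F [-3.63 -2.92  2.49] Ftool [-2.48 -4.22  1.98] gap 0.0158
0.05656487922427144 105.19850251331043
```

Emit:
play_rows:
  moves:
    - [[0, 1.2, 0.01, 0.02], [0, 1.2, 0.01, 0.02], [0, 0, 0, 0]]

```text
t: 26.2
eef_pos: [0.5395, 0.2133, 0.0192]
orientation: [-86.6, 89.5, -165.2]
force: [-8.7, -5.3, 6.2]
finger_gap: 0.0157
```

```bash
python3 - <<'E'
from h import *
s,M=pose();d=s['eef_pos'][:2]-[.5545,.159];print(np.hypot(*d),np.degrees(np.arctan2(d[1],d[0]))%360);knob('w23.png')
E
```

```text
t 26.2 q7 10.7 pos [0.5395 0.2133 0.0192] psi 11.34 F [-8.72 -5.27  6.21] Ftool [-6.12 -9.64  3.45] gap 0.0157
0.056366989554116696 105.48368090664125
knob (np.float64(306.5), np.float64(220.0)) [0.5317 0.2377 0.0565] r 0.2708 tt deg -38.52
```

View pics/w23.png

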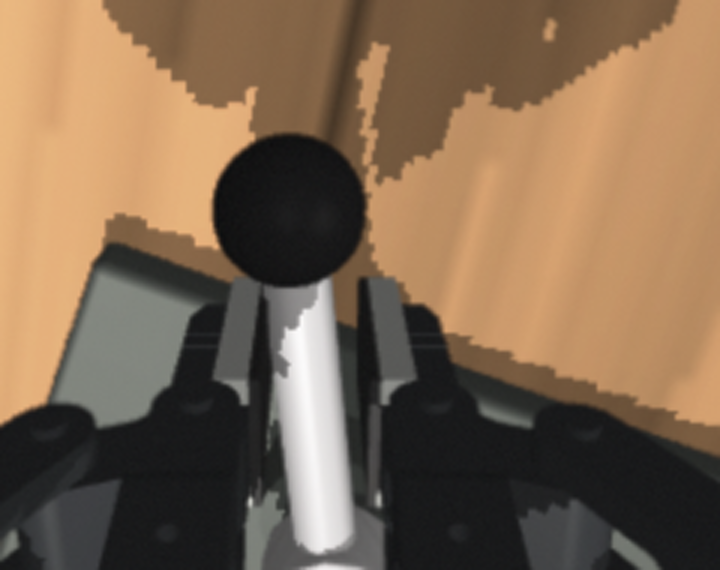

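Emit:
play_rows:
  moves:
    - [[0, 1.2, 0, -0.01], [0, 1.2, 0, -0.01], [0, 1.2, 0, 0], [0, 1, 0, 0], [0, 0, 0, 0]]

```text
t: 26.75
eef_pos: [0.5396, 0.2135, 0.0186]
orientation: [-91.7, 89.0, -169.2]
force: [-19.7, -7.6, 13.7]
finger_gap: 0.0157
```

```bash
python3 - <<'E'
from h import *
s,M=pose();d=s['eef_pos'][:2]-[.5545,.159];print(np.hypot(*d),np.degrees(np.arctan2(d[1],d[0]))%360);knob('w24.png')
E
```

```text
t 26.75 q7 11.6 pos [0.5396 0.2135 0.0186] psi 12.54 F [-19.66  -7.56  13.7 ] Ftool [-13.32 -21.08   3.1 ] gap 0.0157
0.05651739304974939 105.27608113867416
knob (np.float64(306.5), np.float64(220.0)) [0.5316 0.238  0.0565] r 0.271 tt deg -38.52
```

Emit:
play_rows:
  moves:
    - [[0, -1.5, 0, 0], [0, -1.5, 0, 0], [0, -1.5, 0, 0], [0, -1.5, 0, 0], [0, 0, 0, 0]]

```text
t: 27.3
eef_pos: [0.5395, 0.2135, 0.0192]
orientation: [-84.3, 89.7, -161.8]
force: [-6.1, -4.2, 0.9]
finger_gap: 0.0157
```

```bash
python3 - <<'E'
from h import *
pose()
E
```

```text
t 27.3 q7 11.6 pos [0.5395 0.2135 0.0192] psi 12.51 F [-6.12 -4.2   0.91] Ftool [-0.87 -6.89  2.77] gap 0.0157
```

Emit:
play_rows:
  moves:
    - [[0, -1, 0, 0], [0, -1, 0, 0], [0, -1, 0, 0], [0, -0.8, 0, 0], [0, 0, 0, 0]]
  grip: 0.55

```text
t: 27.8
eef_pos: [0.5388, 0.2144, 0.02]
orientation: [116.3, 90.0, 38.7]
force: [0.6, -0.4, -0.5]
finger_gap: 0.0192
```

```bash
python3 - <<'E'
from h import *
pose();knob('w25.png')
E
```

```text
t 27.8 q7 11.5 pos [0.5388 0.2144 0.02  ] psi 12.45 F [ 0.6  -0.37 -0.5 ] Ftool [0.5  0.5  0.49] gap 0.0192
```

View pics/w25.png

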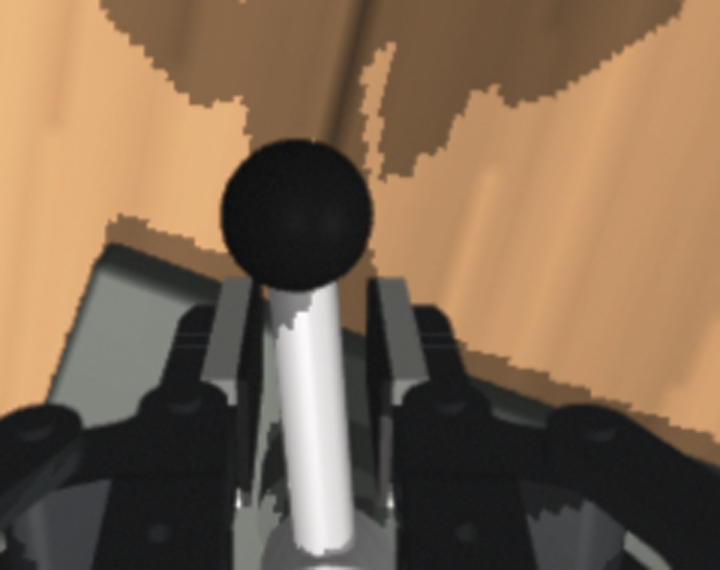

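Emit:
play_rows:
  moves:
    - [[0, -0.5, 0, 0], [0, 0, 0, 0], [-4, 0, 0, 0], [-8, 0, 0, 0], [-14, 0, 0, 0], [-20, 0, 0, 0], [-25, 0, 0, 0], [-30, 0, 0, 0], [-30, 0, 0, 0], [-20, 0, 0, 0], [-5, 0, -15, 0], [0, 0, -30, 0], [0, 0, -30, 0], [0, 0, -30, 0], [0, 0, -20, 0], [0, 0, 0, 0]]
  grip: 0.45

```text
t: 29.45
eef_pos: [0.5091, 0.3402, 0.175]
orientation: [-121.7, 89.9, 161.1]
force: [0.0, 0.0, 0.3]
finger_gap: 0.0233
```

```bash
python3 - <<'E'
from h import *
pose();find('top',['clamp_pivot','lever_grip','spoke'],'t26.png');find('scene',['clamp_pivot','lever_grip','spoke'],'s26.png');cdiff('c26.png')
E
python3 -c "
import cv2
for n in ('t26','s26'):
    i=cv2.imread(f'pics/{n}.png');c=i[90:290,240:440];cv2.imwrite(f'pics/{n}c.png',cv2.resize(c,None,fx=3,fy=3,interpolation=cv2.INTER_CUBIC))"
```

```text
t 29.45 q7 -7.7 pos [0.5091 0.3402 0.175 ] psi 12.78 F [0.04 0.04 0.31] Ftool [-0.31  0.05 -0.03] gap 0.0233
top clamp_pivot [(0.78, [0.5509, 0.1586, 0.054])]
top lever_grip [(0.46, [0.5376, 0.2164, 0.0565])]
top spoke [(0.57, [0.4754, -0.0722, 0.054])]
scene clamp_pivot [(0.75, [0.5538, 0.1552, 0.0536])]
scene lever_grip [(0.57, [0.5363, 0.2162, 0.0547])]
scene spoke [(0.94, [0.4723, -0.0697, 0.0556]), (0.48, [0.4449, -0.452, -0.0064])]
```

View pics/t26c.png

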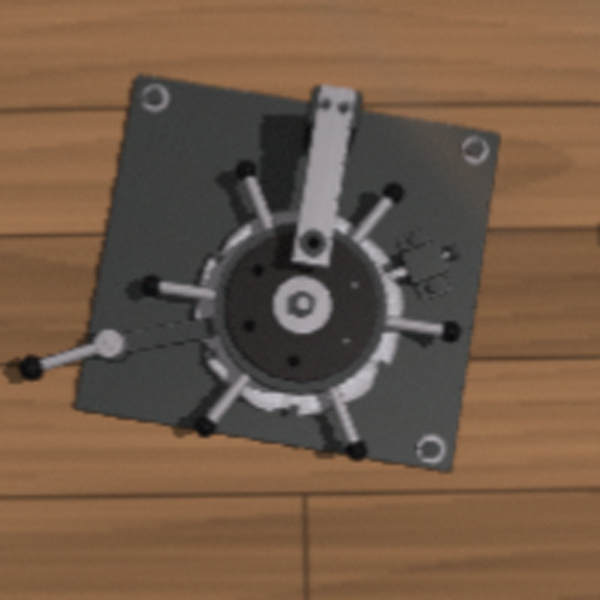

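View pics/s26c.png

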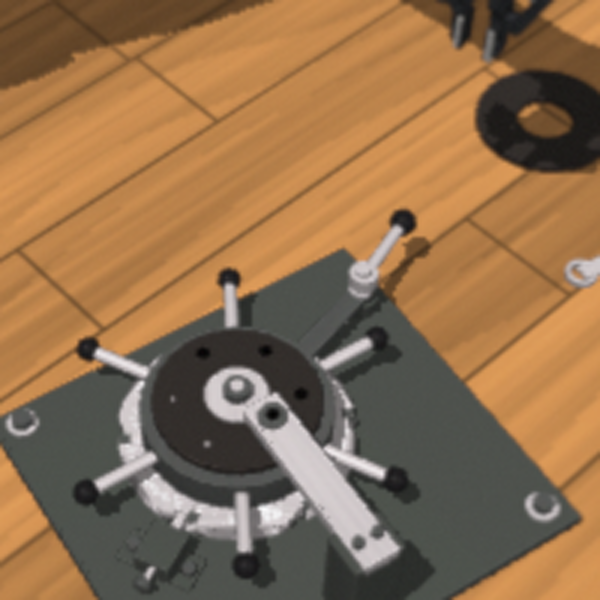

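View pics/c26.png

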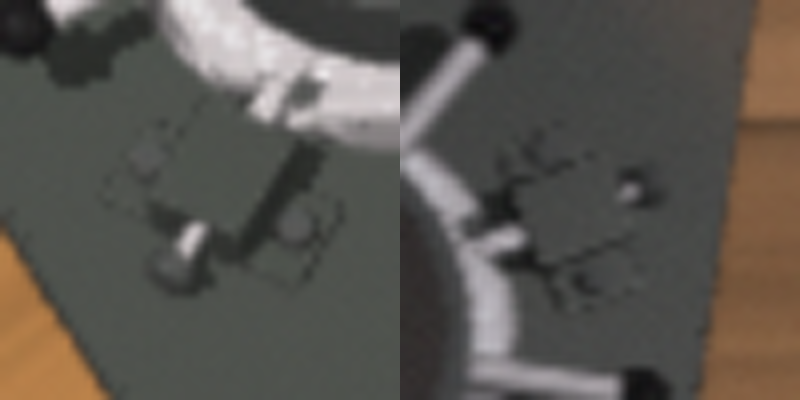

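```bash
python3 -c "
from workcell import ctrl
print(ctrl.hand_in())"
```

```text
the job is handed in; nothing more can be done
None
```

I turned the table on until the catch dropped into the next notch, drew it back onto the catch, locked the clamp lever, and handed the job in at about 29.5 s.

- **Notch:** I pushed a spoke on anticlockwise in small steps. The pictures showed the catch drop at a table angle of about 1.07 rad. I stopped there, within about 0.03 rad past the square face.
- **Drawing back:** I came back at about 5–6 mm/s until the table stood solid. The wrist read up to about 12.5 N on the spoke, and the table did not move as the force rose from 10 to 12.5 N. I then let the force off to zero, so the gripper left without moving the table.
- **Clamp lever:** I swung it clockwise until it no longer moved under 21 N, well above the 6–10 N it needs to move. It points to about 106° in the world frame, against the 107° expected at its end stop.
- **Last checks:** After backing off, the pictures showed the catch still fully in, the lever still over, and the gripper clear of everything. I did not go near the hammer, tin, flange or spanner, but I made no separate check of where they lie.

**Missed first try:** The fingers passed about 7 mm above the spoke without touching it. In the wrist pictures the fingertips stood roughly 28 mm behind the stated TCP, so I worked lower by that picture from then on. The table had not moved.

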